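# Hold a test panel in the panel reader

## Task

First press the reader's spring plunger all the way down to its stop and let it spring back up. Then take the wide test panel with the flat bar-shaped tab out of the rack, pass its lower edge down through the slot in the reader's top until the dark line across the panel is level with the top of the slot's lips, and finish while still holding it there by the tab, upright and still, hanging in the gripper with nothing else carrying it and not pressed against the reader. Leave the narrow panel in its bay and the tint bottle and the tape measure where they are.

Things in the scene. Friction and masses are not known exactly. Their poses are not given: they have to be found in the camera images.
- reader: panel reader: grey hollow cabinet with a black top plate, 110 (x) x 180 (y) x 112 mm high, fixed to the bench; clear window in its front (-x) face. Origin: centre of its underside; its floor inside is 10 mm above that. Slot 32 mm to the +y side, plunger 56 mm to the -y side, both on its y axis
- slot (a point): centre of the slot's mouth, at the top of its aluminium lips, 117 mm above the bench; axes as the reader's. Slot 62 mm long (y) x 8 mm wide (x): 2 mm more than the wide panel each way. Sloping lips all round, 5 mm high, open to about 15 x 69 mm at the mouth (18 x 72 mm outside). Below them a 6 mm top plate, then an empty chamber 96 mm deep
- plunger_top (a point): centre of the top of the plunger's mushroom head (aluminium, 36 mm across, its flat top 26 mm across), 148 mm above the bench when up
- plunger (a joint): plunger travel in m: 0 up, 0.012 at its lower stop (moves straight down). The spring pushes back with 2.4 N at the top and 6 N at the stop
- rack: wooden rack, 64 (x) x 190 (y) x 40 mm high, fixed to the bench; origin: centre of underside. Two bays, 46 mm to either side of its middle along y; a panel stands upright in each, in the rack's y-z plane, in a groove 9 mm wide. Bay floor 8 mm, cheeks up to 36 mm, end posts up to 40 mm above the bench. Which panel is in which bay varies
- wide_panel: the panel to handle: aluminium sheet 6 mm thick (x), 60 mm wide (y), 88 mm high, lower 2 mm stepped in. On top a black bar-shaped tab 12 mm thick (x) x 34 mm wide (y), 86 to 126 mm above the lower edge; grip across its thickness. Origin: middle of the lower edge; z up. Dark line on each face 50 mm above the lower edge. About 0.12 kg; both faces alike, either way round will do
- narrow_panel: bystander: the same sort of panel but only 40 mm wide and with a round disc-shaped tab 28 mm across; top 115 mm above its lower edge. Origin: middle of the lower edge. Stays in the rack
- tint_bottle_0: bystander: small white tint bottle with a screw cap, 48 mm diameter x 95 mm, standing behind the work on the right; origin at the centre of its underside
- tape_measure: bystander: yellow tape measure 35 x 72 x 64 mm standing behind the work on the left; origin at the centre of its underside
Not all that is in view belongs to the job. What is shaped like the wide_panel but pink or purple is not meant.

How it is judged (in metres and radians):
On the way, in this order (a step that is already met when the one before it is completed fails the run):
1. the plunger is pressed down to its stop (value of joint plunger above 0.0105 m), for 0.1 s.
2. with the plunger up again, the wide panel's lower edge is held through the slot (value of joint plunger below 0.003 m and z of wide_panel in the frame of slot below -0.03 m and horizontal distance between wide_panel and slot below 0.008 m and contact force between the fingers and wide_panel above 1 N), for 0.2 s.
At the end, for the whole second after the job is handed in: Plunger up (3 mm). Gripper holds the wide panel still in the slot: edge 42-58 mm below the lips' top, within 8 mm of the slot's middle, upright and in line within 7 degrees, under 8 N on the reader. Narrow panel within 20 mm, bottle and tape measure within 30 mm of their starts (value of joint plunger below 0.003 m and z of wide_panel in the frame of slot between -0.058 and -0.042 m and horizontal distance between wide_panel and slot below 0.008 m and angle between wide_panel's own z axis and vertical below 0.12 rad and angle between the y axis of wide_panel and the y axis of reader, either way round below 0.12 rad and contact force between the fingers and wide_panel above 1 N and contact force between wide_panel and reader below 8 N and linear speed of wide_panel below 0.02 m/s and distance of narrow_panel from where it was at the start of the episode below 0.02 m and distance of each of tint_bottle_0, tape_measure from where it was at the start of the episode below 0.03 m); the arm keeps its last pose, push and grip.
It fails at once if the narrow panel is pulled out of its bay or knocked over (distance of narrow_panel from where it was at the start of the episode above 0.03 m or angle between narrow_panel's own z axis and vertical above 0.5 rad).
It fails at once if the tint bottle or the tape measure is knocked over or pushed away (distance of any of tint_bottle_0, tape_measure from where it was at the start of the episode above 0.04 m or angle between tint_bottle_0's own z axis and vertical above 0.5 rad).
It also fails if it takes over 48 s, if anything falls off the work surface, if the arm or the gripper's body presses on something with over 40 N, if the wrist force passes 120 N, or if a joint passes its speed limit or range.

## Robot

A 7-joint arm with a two-finger parallel gripper is mounted at the origin on a cart in front of the work surface, level with it; the furniture and walls round the work are solid. World frame = base frame: x ahead of the robot, y to its left, z up, the work surface at z = 0. Lengths are in m, angles in degrees, forces in N, time in s.
With the tool pointing down it reaches from about 0.4 to 0.925 m from the base axis. Payload 5.6 kg.
Tool frame: the origin (TCP) lies midway between the tips of the shut fingers; the grasp point (between the pads) lies bot.tcp_to_grasp behind it (bot.tcp_to_grasp is the distance from the TCP to the grasp point, in m); x points along the fingers, z is the direction in which the jaws open and shut, and the axes are right-handed (so a half turn about x gives the same grasp; the last joint's range is limited). The gripper opens to 85 mm and grips with 20 to 120 N. Pads are 22 mm wide; open, the fingers measure 114 mm over their backs; the gripper's body (76 mm by 85 mm) begins 54 mm behind the grasp point. The pads swing forward as they close: fully open they stand 13 mm farther back than shut.
Start: joints at [-66.119, 26.786, -0.665, 91.828, 0.344, 61.387, -3.226], TCP at [0.288, 0.582, 0.231] pointing down, gripper open.
Joint ranges: [-144.91, 144.91], [-17.63, 115.5], [-89.93, 88.59], [15.96, 139.68], [-74.01, 254.01], [8.47, 105.57], [-167.45, 167.45]. Speed limits (degrees/s): [147.25, 147.25, 180, 180, 180, 180, 180].

## Interface

Orientations are given as a 3x3 rotation matrix whose columns are the frame's x, y, z axes.
In Python, from bench import bot gives the robot as it stands. The module is installed in compiled form; this text tells all that it offers.
- The arm moves only by the tool play_rows, never from a script. Its argument "motion" is a list of rows, each an object of numbers: "tx", "ty", "tz": the shift along the world's x, y, z in mm; "wx", "wy", "wz": the turn, a rotation vector about the world's x, y, z in rad; "claw": the opening, from 0 (shut) to 1 (fully open). In form: [{"tx": .., "ty": .., "tz": .., "wx": .., "wy": .., "wz": .., "claw": ..}, ...]. A call has exactly 10 rows; each row is the pose to reach, as a shift and turn from the pose commanded when the call began; what a row does not reach only later rows make up. A row lasts 1/10 s, in which the tool goes at most 50 mm and 8.59 degrees, less where a joint would pass 70% of its speed; a pose out of reach is approached as far as the arm can. A call with a gripper value outside its range is refused whole. The fingers move at their own pace and stop on an object; the grip force is fixed at half the most. Time passes only in rows, so rows that repeat a pose let the fingers close, or fill a call up. It gives the time, the measured TCP pose, the force and the opening at its end, in the units of the state.
- bot.read_state(): the state, without advancing time (a new reading comes with each control period).
- bot.grab_frame(name): name is "scene" or "side" or "wrist"; returns a dict with "color" (420x560x3 uint8, red, green, blue), "fov_y" (degrees; the focal length in pixels is half the picture's height over the tangent of half this angle, whatever the lens; pixels are square), "cx", "cy" (the principal point, pixels), "extrinsics" (4x4, takes a point from world to camera coordinates). Camera axes: x right, y down, z forward; pixel columns grow to the right and rows downward; lengths in m; the calibration is good to about 2 mm. The wrist camera is an equidistant fisheye: a pixel r from the principal point sees the ray r / f radians off the axis. A picture is of the moment at which its call begins. There is no depth.
- bot.close_job(): hands the job in, once; it reports no verdict.
The state is a dict: "time_s": time; "joints": joint angles; "qvel": joint speeds; "effort": joint torques, N m; "ee_pos": TCP position; "tool_rot": TCP orientation; "contact_force": force on the tool from outside, world axes, zero at the start; "torque": the same for the moment, N m; "width": finger opening in m.
Only numpy, scipy, OpenCV 4.12 (cv2) and the standard library are available. Lean on these libraries where they do the work, as an engineer would, in place of code of your own. Each camera call takes 0.05 s, during which the arm holds its last target. There are 200 camera calls.

## Working session

There is one attempt and no reset: what is moved stays moved. The work goes in short steps, Python scripts to look and compute and a tool call to move; the robot and the scene stay as the last step left them, time stands still between calls to the robot, and variables do not carry over. Pictures are saved under pics/ and viewed, about 8 in all and at most 12, crops included, and the job is handed in when it is done.

Besides the shell and the picture viewer there is one more tool, called as name([rows], argument=value, ...), one row to a line, values as JSON. play_rows: Moves the arm, as the interface text tells. Its arguments: {"type":"object","properties":{"motion":{"type":"array","items":{"type":"object","properties":{"tx":{"type":"number"},"ty":{"type":"number"},"tz":{"type":"number"},"wx":{"type":"number"},"wy":{"type":"number"},"wz":{"type":"number"},"claw":{"type":"number"}}}}},"required":["motion"]}

```bash
mkdir -p pics; cat > h.py <<'E'
import numpy as np, cv2
from bench import bot
def grab(n,f):
    d=bot.grab_frame(n); im=cv2.cvtColor(np.asarray(d["color"]),cv2.COLOR_RGB2BGR); cv2.imwrite(f"pics/{f}.png",im)
    np.savez(f"pics/{f}.npz",E=d["extrinsics"],k=[210/np.tan(np.radians(d["fov_y"]/2)),d["cx"],d["cy"]],fish=(n=="wrist")); return im
def ray(f,u,v):
    z=np.load(f"pics/{f}.npz"); k=z["k"];E=z["E"]; a=np.array([u-k[1],v-k[2]])
    if z["fish"]:
        r=np.hypot(*a)+1e-9; t=r/k[0]; d=np.r_[a/r*np.sin(t),np.cos(t)]
    else: d=np.r_[a/k[0],1]
    R=E[:3,:3]; d=R.T@d; return -R.T@E[:3,3], d/np.linalg.norm(d)
def proj(f,P):
    z=np.load(f"pics/{f}.npz"); k=z["k"];E=z["E"]; p=E[:3,:3]@np.asarray(P)+E[:3,3]
    if z["fish"]:
        r=np.hypot(p[0],p[1])+1e-9; s=k[0]*np.arctan2(r,p[2])/r; return np.array([k[1]+s*p[0],k[2]+s*p[1]])
    return k[1:]+k[0]*p[:2]/p[2]
def onz(f,u,v,h):
    c,d=ray(f,u,v); return c+d*(h-c[2])/d[2]
def tri(*obs):
    A=np.zeros((3,3));b=np.zeros(3);L=[]
    for f,u,v in obs:
        c,d=ray(f,u,v); M=np.eye(3)-np.outer(d,d); A+=M;b+=M@c; L.append((c,M))
    p=np.linalg.solve(A,b); return p.round(4),[round(1e3*np.linalg.norm(M@(p-c)),1) for c,M in L]
E
python3 - <<'E'
from h import *
a=grab("scene","s0");b=grab("side","d0");w=grab("wrist","w0")
s=bot.read_state(); print(s["ee_pos"],s["tool_rot"],s["width"],bot.tcp_to_grasp,s["contact_force"])
for f in("s0","d0","w0"):
    print(f,np.load(f"pics/{f}.npz")["k"],ray(f,280,210))
E
```

```text
[0.288312   0.58209234 0.23054587] [[-4.94360621e-04 -8.96122701e-01  4.43806106e-01]
 [-1.25279736e-03  4.43806367e-01  8.96121833e-01]
 [-9.99999093e-01 -1.12991772e-04 -1.34206055e-03]] 0.08501453628509666 0.0187 [-0.45884213 -0.24649321  0.42864106]
s0 [406.92719267 279.14326312 208.88609271] (array([ 0.02826742, -0.63976827,  0.69172735]), array([ 0.55249585,  0.60716089, -0.57105515]))
d0 [458.7349769  275.74130259 203.27790535] (array([-0.03410809, -0.66829074,  0.57516054]), array([ 0.61780588,  0.63481614, -0.46403056]))
w0 [325.1922621  277.89000196 209.30641917] (array([0.22490346, 0.6135654 , 0.37220872]), array([ 0.25270173, -0.11806498, -0.96031375]))
```

View pics/s0.png

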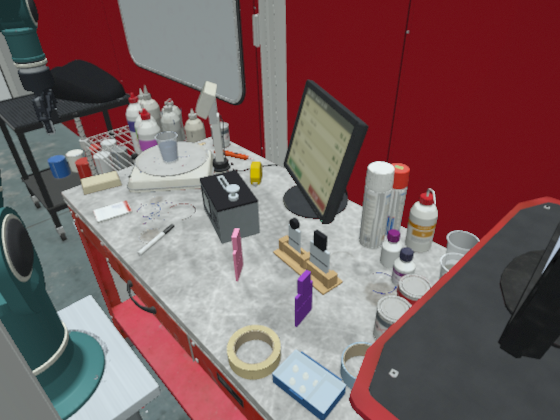

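View pics/d0.png

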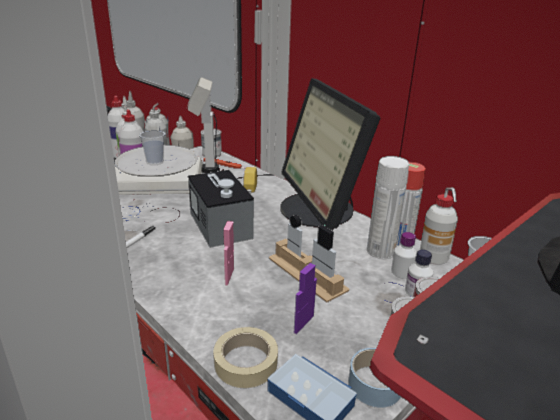

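The scene view shows the reader (230,205) with its slot (224,182) and plunger head (233,190). The rack is at (308,262), with a disc tab at (294,224) and a bar tab at (320,240). Candidates for the wide panel:
- **Grey panel, bar tab:** (320,240)
- **Grey panel, disc tab (narrow):** (294,224)
- **Pink decoy:** (237,255)
- **Purple decoy:** (303,298)

By the description I choose (320,240), and I'll check it in a crop.

```bash
python3 - <<'E'
import cv2,numpy as np
a=cv2.imread("pics/s0.png")[165:295,190:350]; b=cv2.imread("pics/d0.png")[165:300,185:355]
a=cv2.resize(a,(800,650),interpolation=cv2.INTER_CUBIC)
cv2.imwrite("pics/c1.png",cv2.resize(cv2.imread("pics/s0.png")[168:288,192:352],(800,600),interpolation=cv2.INTER_CUBIC))
cv2.imwrite("pics/c2.png",cv2.resize(cv2.imread("pics/d0.png")[165:297,183:359],(800,600),interpolation=cv2.INTER_CUBIC))
E
```

```text
(no output)
```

View pics/c1.png

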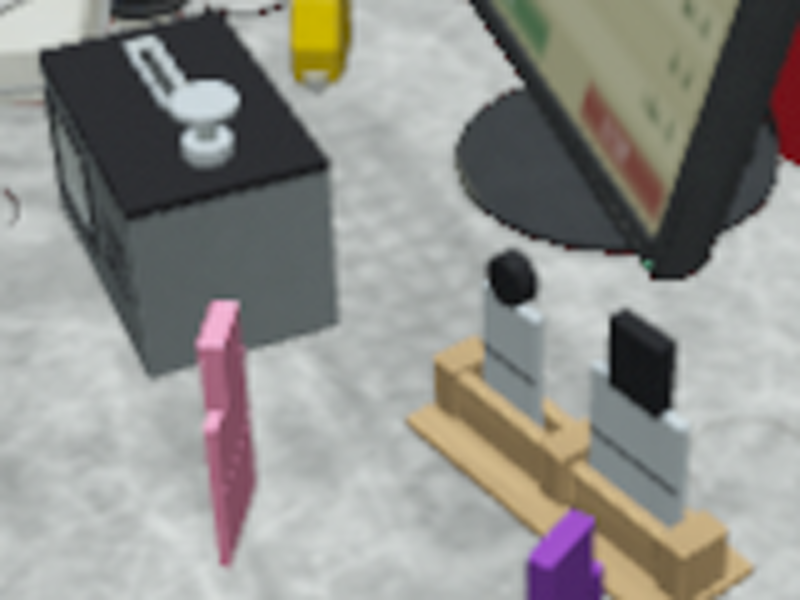

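View pics/c2.png

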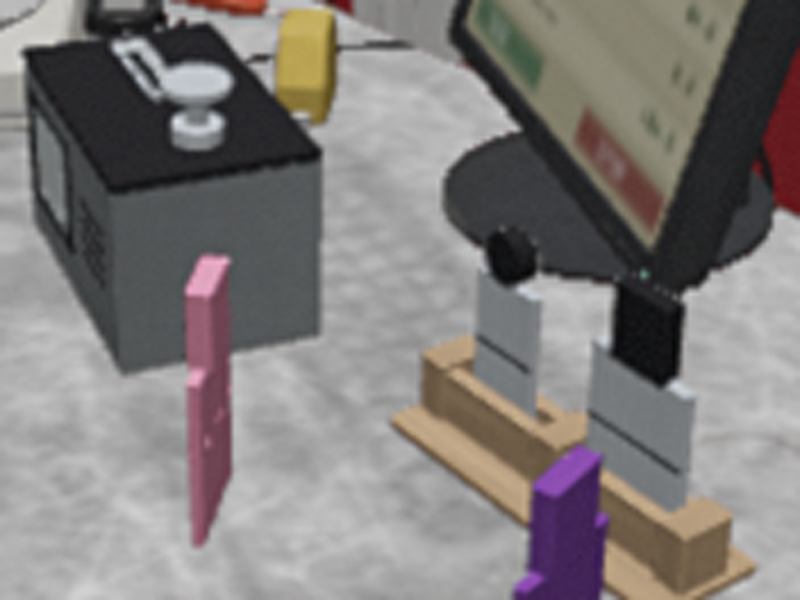

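The crops confirm it: the wide panel with the bar tab is at c1 (642,360), in the rack's -y bay. The disc tab is at (513,277), and the reader's top corners and plunger head are clear. Next I triangulate.

```bash
python3 - <<'E'
from h import *
A=lambda u,v:("s0",192+(u+.5)/5-.5,168+(v+.5)/5-.5)
B=lambda u,v:("d0",183+(u+.5)/4.545-.5,165+(v+.5)/4.545-.5)
pts=dict(rFL=[(130,215),(112,190)],rBR=[(328,163),(320,152)],rFLy=[(42,55),(25,50)],rBy=[(222,12),(210,25)],
 head=[(204,100),(197,84)],tabTL=[(613,312),(617,280)],tabTR=[(673,350),(683,295)],panR=[(688,420),(693,388)],panL=[(590,362),(593,345)],lineL=[(592,428),(590,410)],lineR=[(680,490),(682,473)],disc=[(513,278),(511,256)],
 )
hs=dict(rFL=.112,rBR=.112,rFLy=.112,rBy=.112,head=.148,tabTL=.134,tabTR=.134,panR=.096,panL=.096,lineL=.058,lineR=.058,disc=.109)
for n,(a,b) in pts.items():
    print(n,*tri(A(*a),B(*b)),onz(*A(*a),hs[n]).round(4)[:2],onz(*B(*b),hs[n]).round(4)[:2])
P=[onz(*A(*pts[n][0]),hs[n]) for n in("rFL","rBR","rFLy","rBy")]
print(np.mean(P,0),[np.linalg.norm(P[i]-P[j]).round(4) for i,j in((0,1),(0,2),(1,3),(2,3))], np.degrees(np.arctan2(*(P[2]-P[0])[:2])),np.degrees(np.arctan2(*(P[3]-P[1])[:2])))
E
```

```text
rFL [0.4855 0.0999 0.1001] [np.float64(0.2), np.float64(0.2)] [0.4764 0.0849] [0.4724 0.0809]
rBR [0.5832 0.0572 0.1063] [np.float64(0.4), np.float64(0.4)] [0.5776 0.0507] [0.5758 0.0479]
rFLy [0.5356 0.252  0.1108] [np.float64(0.4), np.float64(0.4)] [0.5347 0.2498] [0.534  0.2501]
rBy [0.6465 0.2292 0.1035] [np.float64(0.2), np.float64(0.2)] [0.6377 0.2165] [0.6342 0.2134]
head [0.5509 0.1169 0.1329] [np.float64(0.7), np.float64(0.7)] [0.5365 0.0971] [0.5313 0.0893]
tabTL [ 0.5825 -0.146   0.1199] [np.float64(0.5), np.float64(0.5)] [ 0.5687 -0.1578] [ 0.5636 -0.1626]
tabTR [ 0.5492 -0.2099  0.1529] [np.float64(0.3), np.float64(0.3)] [ 0.5674 -0.1946] [ 0.5755 -0.1896]
panR [ 0.5745 -0.2     0.0929] [np.float64(0.3), np.float64(0.3)] [ 0.5716 -0.2019] [ 0.5708 -0.2032]
panL [ 0.5908 -0.1264  0.0741] [np.float64(1.4), np.float64(1.4)] [ 0.5702 -0.1433] [ 0.5641 -0.1513]
lineL [ 0.5724 -0.1444  0.0551] [np.float64(0.5), np.float64(0.5)] [ 0.5697 -0.1462] [ 0.5692 -0.1478]
lineR [ 0.5797 -0.1941  0.0434] [np.float64(0.6), np.float64(0.6)] [ 0.5671 -0.2035] [ 0.5632 -0.2076]
disc [ 0.5838 -0.0796  0.1034] [np.float64(0.4), np.float64(0.4)] [ 0.5784 -0.0845] [ 0.5767 -0.0869]
[0.5566126  0.15046717 0.112     ] [np.float64(0.1068), np.float64(0.175), np.float64(0.1763), np.float64(0.1082)] 19.468543767634724 19.926595187226948
```

View pics/w0.png

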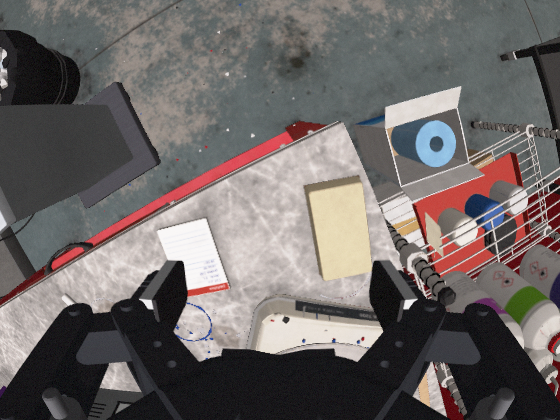

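The wrist view shows only the bench's left part (scale tray at (330,330), sponge at (340,230)) and no target. I'll check where the obstacles on the way stand.

```bash
python3 - <<'E'
from h import *
for n,a,b in [("scanhead",(207,85),(205,80)),("scantip",(198,115),(192,108)),("scanbase",(222,166),(210,165)),("scaleR",(208,175),(198,185)),("monTL",(310,85),(313,82)),("monBR",(328,218),(331,218)),("monBL",(287,165),(285,163)),("monTR",(363,126),(375,123))]:
    print(n,*tri(("s0",*a),("d0",*b)),onz("s0",*a,0).round(3),onz("d0",*b,0).round(3))
E
```

```text
scanhead [0.7035 0.4108 0.3021] [np.float64(4.4), np.float64(4.4)] [1.226 1.237 0.   ] [1.518 1.587 0.   ]
scantip [0.6154 0.3439 0.2512] [np.float64(2.0), np.float64(2.0)] [0.949 0.909 0.   ] [1.12  1.124 0.   ]
scanbase [0.6233 0.2736 0.1094] [np.float64(4.6), np.float64(4.6)] [0.738 0.44  0.   ] [0.775 0.5   0.   ]
scaleR [ 0.7173  0.4991 -0.0535] [np.float64(5.1), np.float64(5.1)] [0.666 0.423 0.   ] [0.655 0.394 0.   ]
monTL [0.8926 0.1697 0.3122] [np.float64(2.1), np.float64(2.1)] [1.605 0.832 0.   ] [1.992 1.17  0.   ]
monBR [ 0.6654 -0.1133  0.0951] [np.float64(1.9), np.float64(1.9)] [ 0.768 -0.031  0.   ] [ 0.803 -0.001  0.   ]
monBL [0.7098 0.0799 0.1533] [np.float64(2.7), np.float64(2.7)] [0.906 0.282 0.   ] [0.979 0.355 0.   ]
monTR [ 0.8675 -0.0534  0.2581] [np.float64(2.9), np.float64(2.9)] [1.366 0.3   0.   ] [1.602 0.441 0.   ]
```

play_rows([
  {"tx": 20,"ty": -40,"tz": 20,"wz": -0.14,"claw": 1},
  {"tx": 42,"ty": -85,"tz": 40,"wz": -0.28,"claw": 1},
  {"tx": 65,"ty": -130,"tz": 40,"wz": -0.42,"claw": 1},
  {"tx": 88,"ty": -175,"tz": 40,"wz": -0.56,"claw": 1},
  {"tx": 110,"ty": -220,"tz": 40,"wz": -0.7,"claw": 1},
  {"tx": 130,"ty": -265,"tz": 40,"wz": -0.84,"claw": 1},
  {"tx": 150,"ty": -310,"tz": 40,"wz": -0.98,"claw": 1},
  {"tx": 170,"ty": -355,"tz": 40,"wz": -1.12,"claw": 1},
  {"tx": 190,"ty": -400,"tz": 40,"wz": -1.26,"claw": 1},
  {"tx": 205,"ty": -440,"tz": 40,"wz": -1.4,"claw": 1},
])

```text
validation failed for argument at $.mo...
```

play_rows([
  {"tx": 10,"ty": -40,"tz": -5,"wz": -0.05,"claw": 1},
  {"tx": 25,"ty": -70,"tz": -10,"wz": -0.055,"claw": 1},
  {"tx": 32,"ty": -82,"tz": -10,"wz": -0.055,"claw": 1},
  {"tx": 32,"ty": -82,"tz": -10,"wz": -0.055,"claw": 1},
  {"tx": 32,"ty": -82,"tz": -10,"wz": -0.055,"claw": 1},
  {"tx": 32,"ty": -82,"tz": -10,"wz": -0.055,"claw": 1},
  {"tx": 32,"ty": -82,"tz": -10,"wz": -0.055,"claw": 1},
  {"tx": 32,"ty": -82,"tz": -10,"wz": -0.055,"claw": 1},
  {"tx": 32,"ty": -82,"tz": -10,"wz": -0.055,"claw": 1},
  {"tx": 32,"ty": -82,"tz": -10,"wz": -0.055,"claw": 1},
])

```text
validation failed for argument at $.mo...
```

```bash
python3 - <<'E'
from h import *
grab("wrist","w1"); s=bot.read_state(); print(s["time_s"],s["ee_pos"],s["tool_rot"].round(3) if hasattr(s["tool_rot"],"round") else s["tool_rot"],s["contact_force"])
yd=np.array([np.sin(np.radians(19.7)),np.cos(np.radians(19.7)),0]);c=np.array([.5566,.1505,0])
print(proj("w1",c+.032*yd+[0,0,.117]),proj("w1",c-.056*yd+[0,0,.148]))
E
```

```text
0.2 [0.28836369 0.58217908 0.23069444] [[-0.    -0.896  0.444]
 [-0.001  0.444  0.896]
 [-1.    -0.    -0.001]] [-0.02217312 -0.58956294  0.69000781]
[133.42344788 459.58456556] [ 84.80545541 464.38350141]
```

View pics/w1.png

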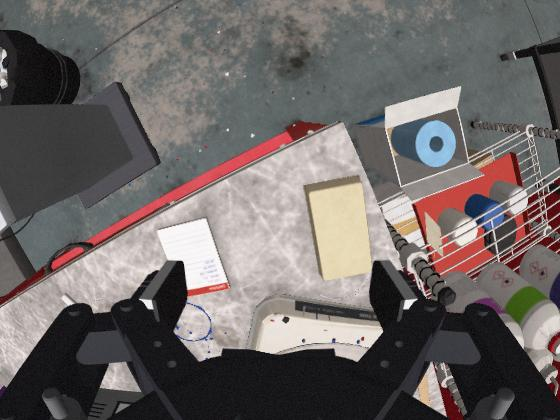

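Both calls were refused, probably because every key has to be present, so nothing moved and the picture is unchanged. I'll resend with all the keys.

play_rows([
  {"tx": 20,"ty": -40,"tz": 20,"wx": 0,"wy": 0,"wz": -0.14,"claw": 1},
  {"tx": 42,"ty": -85,"tz": 40,"wx": 0,"wy": 0,"wz": -0.28,"claw": 1},
  {"tx": 65,"ty": -130,"tz": 40,"wx": 0,"wy": 0,"wz": -0.42,"claw": 1},
  {"tx": 88,"ty": -175,"tz": 40,"wx": 0,"wy": 0,"wz": -0.56,"claw": 1},
  {"tx": 110,"ty": -220,"tz": 40,"wx": 0,"wy": 0,"wz": -0.7,"claw": 1},
  {"tx": 130,"ty": -265,"tz": 40,"wx": 0,"wy": 0,"wz": -0.84,"claw": 1},
  {"tx": 150,"ty": -310,"tz": 40,"wx": 0,"wy": 0,"wz": -0.98,"claw": 1},
  {"tx": 170,"ty": -355,"tz": 40,"wx": 0,"wy": 0,"wz": -1.12,"claw": 1},
  {"tx": 190,"ty": -400,"tz": 40,"wx": 0,"wy": 0,"wz": -1.26,"claw": 1},
  {"tx": 205,"ty": -440,"tz": 40,"wx": 0,"wy": 0,"wz": -1.4,"claw": 1},
])

```text
time_s: 1.2
ee_pos: [0.4942, 0.14, 0.2715]
tool_rot: [[0.001, 0.292, 0.957], [0.0, 0.957, -0.292], [-1.0, 0.0, 0.001]]
contact_force: [0.3, 0.5, 0.9]
width: 0.0854
```

play_rows([
  {"tx": 10,"ty": -35,"tz": -5,"wx": 0,"wy": 0,"wz": -0.03,"claw": 1},
  {"tx": 20,"ty": -60,"tz": -10,"wx": 0,"wy": 0,"wz": -0.05,"claw": 1},
  {"tx": 32,"ty": -80,"tz": -10,"wx": 0,"wy": 0,"wz": -0.05,"claw": 1},
  {"tx": 32,"ty": -80,"tz": -10,"wx": 0,"wy": 0,"wz": -0.05,"claw": 1},
  {"tx": 32,"ty": -80,"tz": -10,"wx": 0,"wy": 0,"wz": -0.05,"claw": 1},
  {"tx": 32,"ty": -80,"tz": -10,"wx": 0,"wy": 0,"wz": -0.05,"claw": 1},
  {"tx": 32,"ty": -80,"tz": -10,"wx": 0,"wy": 0,"wz": -0.05,"claw": 1},
  {"tx": 32,"ty": -80,"tz": -10,"wx": 0,"wy": 0,"wz": -0.05,"claw": 1},
  {"tx": 32,"ty": -80,"tz": -10,"wx": 0,"wy": 0,"wz": -0.05,"claw": 1},
  {"tx": 32,"ty": -80,"tz": -10,"wx": 0,"wy": 0,"wz": -0.05,"claw": 1},
])

```text
time_s: 2.2
ee_pos: [0.5254, 0.0628, 0.2613]
tool_rot: [[0.0, 0.332, 0.943], [0.0, 0.943, -0.332], [-1.0, 0.0, 0.0]]
contact_force: [0.1, 0.4, 0.4]
width: 0.0853
```

```bash
python3 - <<'E'
from h import *
grab("wrist","w1"); s=bot.read_state(); print(s["time_s"],s["ee_pos"],s["contact_force"])
yd=np.array([np.sin(np.radians(19.7)),np.cos(np.radians(19.7)),0]);c=np.array([.5566,.1505,0])
print(proj("w1",c+.032*yd+[0,0,.117]),proj("w1",c-.056*yd+[0,0,.148]))
E
```

```text
2.25 [0.52545013 0.06265725 0.26133153] [-0.39568545  0.40636839 -0.22894391]
[279.00192101  57.00691861] [278.52376173 160.6081315 ]
```

View pics/w1.png

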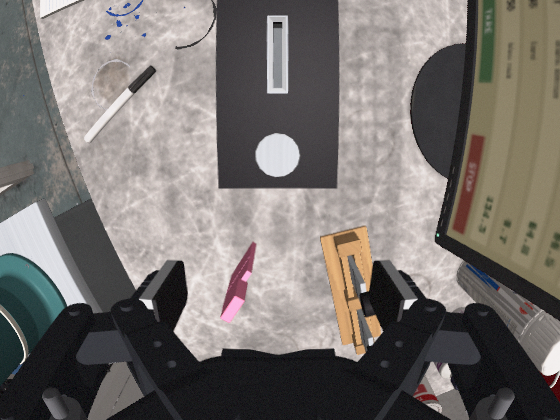

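The wrist view shows the slot at (278,54), the plunger head at (278,155) and the rack at (350,280). The predictions were within about 5 px. I'll fit the slot and head by segmentation.

```bash
python3 - <<'E'
from h import *
im=cv2.imread("pics/w1.png"); g=im.min(2)
def blob(f,x0,x1,y0,y1,t):
    m=np.zeros(g.shape,np.uint8); m[y0:y1,x0:x1]=(cv2.imread(f"pics/{f}.png").min(2)[y0:y1,x0:x1]>t)
    c,_=cv2.findContours(m,cv2.RETR_EXTERNAL,cv2.CHAIN_APPROX_NONE); return max(c,key=cv2.contourArea)[:,0]
s=blob("w1",250,305,5,105,110); h=blob("w1",245,312,125,182,110)
S=np.array([onz("w1",*p,.117) for p in s])[:,:2]; H=np.array([onz("w1",*p,.148) for p in h])[:,:2]
r=cv2.minAreaRect((S*1e4).astype(np.float32)); print("slot",np.array(r[0])/1e4,np.array(r[1])/10,r[2])
c,R=cv2.minEnclosingCircle((H*1e4).astype(np.float32)); print("head",np.array(c)/1e4,R/10, s.min(0),s.max(0),h.min(0),h.max(0))
# reader plate edges
for p in [(217,187),(338,188),(216,30),(339,30)]: print(onz("w1",*p,.112)[:2].round(4))
v=np.array(r[0])-np.array(c); print("axis",np.degrees(np.arctan2(v[0],v[1])),np.hypot(*v)/10)
E
```

```text
slot [0.56738481 0.18449761] [71.86737671 18.25824432] 70.6736068725586
head [0.53802852 0.10255668] 17.62920227050781 [267  15] [288  93] [255 133] [299 176]
[0.4746 0.0895]
[0.5799 0.0514]
[0.5238 0.2262]
[0.6274 0.1896]
axis 19.710658345784143 87.0408428208185
```

Sizes check out: lips 71.9 x 18.3 mm, head radius 17.6 mm, slot to plunger 87 mm, yaw -19.7°. Now for the plunger.

play_rows([
  {"tx": 6,"ty": 20,"tz": 0,"wx": 0,"wy": 0,"wz": 0,"claw": 0},
  {"tx": 12.5,"ty": 40,"tz": 0,"wx": 0,"wy": 0,"wz": 0,"claw": 0},
  {"tx": 12.5,"ty": 40,"tz": -20,"wx": 0,"wy": 0,"wz": 0,"claw": 0},
  {"tx": 12.5,"ty": 40,"tz": -40,"wx": 0,"wy": 0,"wz": 0,"claw": 0},
  {"tx": 12.5,"ty": 40,"tz": -60,"wx": 0,"wy": 0,"wz": 0,"claw": 0},
  {"tx": 12.5,"ty": 40,"tz": -75,"wx": 0,"wy": 0,"wz": 0,"claw": 0},
  {"tx": 12.5,"ty": 40,"tz": -88,"wx": 0,"wy": 0,"wz": 0,"claw": 0},
  {"tx": 12.5,"ty": 40,"tz": -95,"wx": 0,"wy": 0,"wz": 0,"claw": 0},
  {"tx": 12.5,"ty": 40,"tz": -98,"wx": 0,"wy": 0,"wz": 0,"claw": 0},
  {"tx": 12.5,"ty": 40,"tz": -98,"wx": 0,"wy": 0,"wz": 0,"claw": 0},
])

```text
time_s: 3.25
ee_pos: [0.5381, 0.1026, 0.1633]
tool_rot: [[-0.0, 0.333, 0.943], [-0.0, 0.943, -0.333], [-1.0, -0.0, 0.0]]
contact_force: [-0.2, -1.1, -0.6]
width: -0.0001
```

play_rows([
  {"tx": 0,"ty": 0,"tz": -5,"wx": 0,"wy": 0,"wz": 0,"claw": 0},
  {"tx": 0,"ty": 0,"tz": -10,"wx": 0,"wy": 0,"wz": 0,"claw": 0},
  {"tx": 0,"ty": 0,"tz": -14,"wx": 0,"wy": 0,"wz": 0,"claw": 0},
  {"tx": 0,"ty": 0,"tz": -18,"wx": 0,"wy": 0,"wz": 0,"claw": 0},
  {"tx": 0,"ty": 0,"tz": -21,"wx": 0,"wy": 0,"wz": 0,"claw": 0},
  {"tx": 0,"ty": 0,"tz": -24,"wx": 0,"wy": 0,"wz": 0,"claw": 0},
  {"tx": 0,"ty": 0,"tz": -26,"wx": 0,"wy": 0,"wz": 0,"claw": 0},
  {"tx": 0,"ty": 0,"tz": -26,"wx": 0,"wy": 0,"wz": 0,"claw": 0},
  {"tx": 0,"ty": 0,"tz": -26,"wx": 0,"wy": 0,"wz": 0,"claw": 0},
  {"tx": 0,"ty": 0,"tz": -26,"wx": 0,"wy": 0,"wz": 0,"claw": 0},
])

```text
time_s: 4.25
ee_pos: [0.538, 0.1025, 0.1376]
tool_rot: [[0.0, 0.333, 0.943], [0.0, 0.943, -0.333], [-1.0, 0.0, 0.0]]
contact_force: [-1.2, -0.4, 4.9]
width: -0.0001
```

The force of 4.9 N at z=0.1376 puts the plunger just short of its stop, so I press a bit further.

play_rows([
  {"tx": 0,"ty": 0,"tz": -1,"wx": 0,"wy": 0,"wz": 0,"claw": 0},
  {"tx": 0,"ty": 0,"tz": -2,"wx": 0,"wy": 0,"wz": 0,"claw": 0},
  {"tx": 0,"ty": 0,"tz": -2.5,"wx": 0,"wy": 0,"wz": 0,"claw": 0},
  {"tx": 0,"ty": 0,"tz": -3,"wx": 0,"wy": 0,"wz": 0,"claw": 0},
  {"tx": 0,"ty": 0,"tz": -3,"wx": 0,"wy": 0,"wz": 0,"claw": 0},
  {"tx": 0,"ty": 0,"tz": -3,"wx": 0,"wy": 0,"wz": 0,"claw": 0},
  {"tx": 0,"ty": 0,"tz": -3,"wx": 0,"wy": 0,"wz": 0,"claw": 0},
  {"tx": 0,"ty": 0,"tz": -3,"wx": 0,"wy": 0,"wz": 0,"claw": 0},
  {"tx": 0,"ty": 0,"tz": -3,"wx": 0,"wy": 0,"wz": 0,"claw": 0},
  {"tx": 0,"ty": 0,"tz": -3,"wx": 0,"wy": 0,"wz": 0,"claw": 0},
])

```text
time_s: 5.25
ee_pos: [0.5382, 0.1025, 0.136]
tool_rot: [[0.0, 0.333, 0.943], [0.001, 0.943, -0.333], [-1.0, 0.001, -0.0]]
contact_force: [-4.9, -1.5, 17.0]
width: -0.0002
```

17 N at z=0.136: the plunger is at its stop, and the head height is confirmed as 0.148. Now I lift off and go to look at the rack.

play_rows([
  {"tx": 0,"ty": 0,"tz": 30,"wx": 0,"wy": 0,"wz": 0,"claw": 0},
  {"tx": 0,"ty": 0,"tz": 75,"wx": 0,"wy": 0,"wz": 0,"claw": 0},
  {"tx": 0,"ty": -10,"tz": 120,"wx": 0,"wy": 0,"wz": 0.03,"claw": 0.5},
  {"tx": 2,"ty": -50,"tz": 138,"wx": 0,"wy": 0,"wz": 0.08,"claw": 1},
  {"tx": 5,"ty": -95,"tz": 138,"wx": 0,"wy": 0,"wz": 0.12,"claw": 1},
  {"tx": 10,"ty": -140,"tz": 138,"wx": 0,"wy": 0,"wz": 0.17,"claw": 1},
  {"tx": 15,"ty": -185,"tz": 138,"wx": 0,"wy": 0,"wz": 0.21,"claw": 1},
  {"tx": 20,"ty": -230,"tz": 138,"wx": 0,"wy": 0,"wz": 0.24,"claw": 1},
  {"tx": 25,"ty": -275,"tz": 138,"wx": 0,"wy": 0,"wz": 0.24,"claw": 1},
  {"tx": 27,"ty": -315,"tz": 138,"wx": 0,"wy": 0,"wz": 0.24,"claw": 1},
])

```text
time_s: 6.25
ee_pos: [0.565, -0.2149, 0.272]
tool_rot: [[0.0, 0.1, 0.995], [-0.001, 0.995, -0.1], [-1.0, -0.001, 0.0]]
contact_force: [0.9, -0.5, 0.9]
width: 0.085
```

play_rows([
  {"tx": 0,"ty": -15,"tz": 0,"wx": 0,"wy": 0,"wz": 0,"claw": 1},
  {"tx": 0,"ty": -23,"tz": 0,"wx": 0,"wy": 0,"wz": 0,"claw": 1},
  {"tx": 0,"ty": -23,"tz": 0,"wx": 0,"wy": 0,"wz": 0,"claw": 1},
  {"tx": 0,"ty": -23,"tz": 0,"wx": 0,"wy": 0,"wz": 0,"claw": 1},
  {"tx": 0,"ty": -23,"tz": 0,"wx": 0,"wy": 0,"wz": 0,"claw": 1},
  {"tx": 0,"ty": -23,"tz": 0,"wx": 0,"wy": 0,"wz": 0,"claw": 1},
  {"tx": 0,"ty": -23,"tz": 0,"wx": 0,"wy": 0,"wz": 0,"claw": 1},
  {"tx": 0,"ty": -23,"tz": 0,"wx": 0,"wy": 0,"wz": 0,"claw": 1},
  {"tx": 0,"ty": -23,"tz": 0,"wx": 0,"wy": 0,"wz": 0,"claw": 1},
  {"tx": 0,"ty": -23,"tz": 0,"wx": 0,"wy": 0,"wz": 0,"claw": 1},
])

```text
time_s: 7.25
ee_pos: [0.565, -0.2355, 0.2723]
tool_rot: [[0.0, 0.099, 0.995], [-0.0, 0.995, -0.099], [-1.0, -0.0, 0.0]]
contact_force: [-0.4, -0.4, -0.8]
width: 0.0855
```

```bash
python3 - <<'E'
from h import *
im=grab("wrist","w2"); s=bot.read_state(); print(s["time_s"],s["ee_pos"],s["contact_force"],s["width"])
cv2.imwrite("pics/c3.png",cv2.resize(im[0:300,180:380],(600,900))[:600]); 
cv2.imwrite("pics/c3.png",cv2.resize(im[0:270,140:500],(800,600),interpolation=cv2.INTER_CUBIC))
print(proj("w2",[.5685,-.174,.134]),proj("w2",[.5785,-.0845,.12]))
E
```

```text
7.3 [ 0.56499944 -0.23554232  0.27231948] [ 0.25228165 -0.55255502 -0.3353892 ] 0.08531713654689216
[275.32083763 128.80631571] [276.65571488  30.93635983]
```

View pics/c3.png

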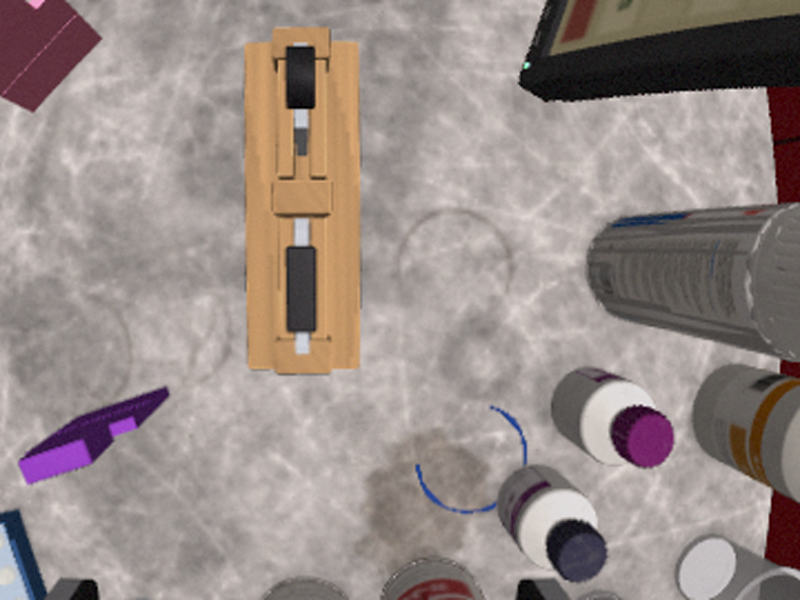

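The wrist crop shows the bar tab at c3 (301,288), aligned with the tool, and the disc tab at (300,77). The monitor and the cans are well clear to the right. I'll fit the tab, panel and rack axis.

```bash
python3 - <<'E'
from h import *
im=cv2.imread("pics/w2.png"); g=im.max(2)
o=lambda u,v:(140+(u+.5)/2.2222-.5,(v+.5)/2.2222-.5)
m=np.zeros(g.shape,np.uint8); m[105:156,262:290]=g[105:156,262:290]<75
c,_=cv2.findContours(m,cv2.RETR_EXTERNAL,cv2.CHAIN_APPROX_NONE); c=max(c,key=cv2.contourArea)[:,0]
print(c.min(0),c.max(0))
for h in(.134,.094):
    P=np.array([onz("w2",*p,h)[:2] for p in c]); r=cv2.minAreaRect((P*1e4).astype(np.float32)); print(h,np.array(r[0])/1e4,np.array(r[1])/10,r[2])
# rack posts (top z=.04) and base edges (z~0.008?)
for n,a,b,h in[("postN",(273,30),(330,30),.04),("postS",(275,373),(330,373),.04),("mid",(273,197),(331,197),.04)]:
    A=onz("w2",*o(*a),h);B=onz("w2",*o(*b),h); print(n,((A+B)/2).round(4),np.linalg.norm(B-A).round(4))
for n,a,b in[("L",(246,45),(247,368)),("R",(360,45),(360,368))]:
    A=onz("w2",*o(*a),.005);B=onz("w2",*o(*b),.005);print(n,A[:2].round(4),B[:2].round(4),np.linalg.norm(A-B).round(4),np.degrees(np.arctan2(*(A-B)[:2])).round(2))
# panel shoulder strips, centre line points z=.096 both sides of tab
for p in[(303,225),(303,345)]: print(onz("w2",*o(*p),.096).round(4))
print(tri(("w2",*o(286,331)),("s0",192+(613)/5-.0,168+312/5)))
t=P.mean(0)
E
```

```text
[269 111] [281 148]
0.134 [ 0.56817954 -0.17459619] [31.95041504 10.31753006] 84.20345306396484
0.094 [ 0.5677167  -0.17590725] [36.51300964 11.79086838] 84.20344543457031
postN [ 0.5812 -0.04    0.04  ] 0.0293
postS [ 0.5636 -0.2217  0.04  ] 0.0287
mid [ 0.5725 -0.1305  0.04  ] 0.0295
L [ 0.5502 -0.0341] [ 0.5316 -0.2209] 0.1877 5.69
R [ 0.6139 -0.0406] [ 0.5959 -0.2273] 0.1876 5.51
[ 0.5715 -0.1481  0.096 ]
[ 0.5663 -0.2009  0.096 ]
(array([ 0.5556, -0.1823,  0.1536]), [np.float64(8.8), np.float64(8.8)])
```

The tab reads 33 x 11.3 mm after the pixel correction, yaw -5.6°, and the rack measures 188 x 64 mm, both consistent. Tab centre is (0.568, -0.175), so I centre over it, come partway down and check the height from this second position.

play_rows([
  {"tx": 1,"ty": 25,"tz": 0,"wx": 0,"wy": 0,"wz": 0,"claw": 1},
  {"tx": 3,"ty": 50,"tz": 0,"wx": 0,"wy": 0,"wz": 0,"claw": 1},
  {"tx": 3,"ty": 60.5,"tz": -10,"wx": 0,"wy": 0,"wz": 0,"claw": 1},
  {"tx": 3,"ty": 60.5,"tz": -35,"wx": 0,"wy": 0,"wz": 0,"claw": 1},
  {"tx": 3,"ty": 60.5,"tz": -60,"wx": 0,"wy": 0,"wz": 0,"claw": 1},
  {"tx": 3,"ty": 60.5,"tz": -75,"wx": 0,"wy": 0,"wz": 0,"claw": 1},
  {"tx": 3,"ty": 60.5,"tz": -80,"wx": 0,"wy": 0,"wz": 0,"claw": 1},
  {"tx": 3,"ty": 60.5,"tz": -80,"wx": 0,"wy": 0,"wz": 0,"claw": 1},
  {"tx": 3,"ty": 60.5,"tz": -80,"wx": 0,"wy": 0,"wz": 0,"claw": 1},
  {"tx": 3,"ty": 60.5,"tz": -80,"wx": 0,"wy": 0,"wz": 0,"claw": 1},
])

```text
time_s: 8.3
ee_pos: [0.5686, -0.1755, 0.1934]
tool_rot: [[0.002, 0.099, 0.995], [-0.0, 0.995, -0.099], [-1.0, -0.0, 0.002]]
contact_force: [0.2, -0.1, 0.2]
width: 0.0853
```

```bash
python3 - <<'E'
from h import *
im=grab("wrist","w3"); s=bot.read_state(); print(s["time_s"],s["ee_pos"],s["contact_force"])
y=np.array([.098,.995,0]);x=np.array([.995,-.098,0]);t=np.array([.568,-.175,.134])
for sy in(1,-1): print(sy,[proj("w3",t+sy*.017*y+q*.006*x).round(1) for q in(-1,1)],[proj("w3",t+sy*.03*y+[0,0,-.038]).round(1)])
cv2.imwrite("pics/c4.png",cv2.resize(im[120:420,160:400],(640,800))[:600])
E
```

```text
8.35 [ 0.56857662 -0.17529941  0.1932913 ] [ 0.18833474  0.43322345 -0.40340538]
1 [array([267.9, 202.3]), array([286.6, 202.3])] [array([277.2, 172.4])]
-1 [array([268.4, 251.3]), array([286.3, 251.2])] [array([277.3, 247.3])]
```

View pics/c4.png

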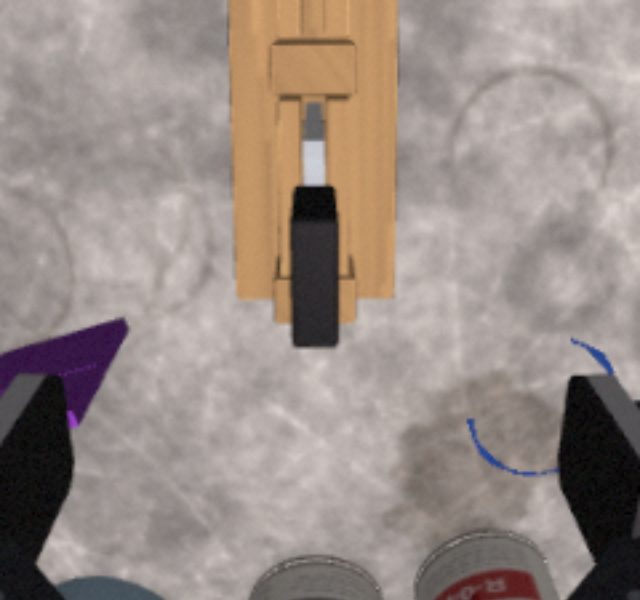

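The tab's top edges fall at rows 201.4 and 249.7 and columns 269–286. The prediction was 202.3, 251.3 and 268–286.5, so height and place are confirmed within about 1 mm. I go down and grip.

play_rows([
  {"tx": 0,"ty": 0.5,"tz": -20,"wx": 0,"wy": 0,"wz": 0,"claw": 1},
  {"tx": 0,"ty": 0.5,"tz": -40,"wx": 0,"wy": 0,"wz": 0,"claw": 1},
  {"tx": 0,"ty": 0.5,"tz": -60,"wx": 0,"wy": 0,"wz": 0,"claw": 1},
  {"tx": 0,"ty": 0.5,"tz": -75,"wx": 0,"wy": 0,"wz": 0,"claw": 1},
  {"tx": 0,"ty": 0.5,"tz": -86,"wx": 0,"wy": 0,"wz": 0,"claw": 1},
  {"tx": 0,"ty": 0.5,"tz": -91,"wx": 0,"wy": 0,"wz": 0,"claw": 1},
  {"tx": 0,"ty": 0.5,"tz": -91,"wx": 0,"wy": 0,"wz": 0,"claw": 1},
  {"tx": 0,"ty": 0.5,"tz": -91,"wx": 0,"wy": 0,"wz": 0,"claw": 0.3},
  {"tx": 0,"ty": 0.5,"tz": -91,"wx": 0,"wy": 0,"wz": 0,"claw": 0.0},
  {"tx": 0,"ty": 0.5,"tz": -91,"wx": 0,"wy": 0,"wz": 0,"claw": 0.0},
])

```text
time_s: 9.35
ee_pos: [0.5684, -0.1746, 0.1019]
tool_rot: [[0.001, 0.099, 0.995], [-0.0, 0.995, -0.099], [-1.0, -0.0, 0.001]]
contact_force: [-0.1, 0.5, -0.2]
width: 0.0435
```

play_rows([
  {"tx": 0,"ty": 0,"tz": 0,"wx": 0,"wy": 0,"wz": 0,"claw": 0},
  {"tx": 0,"ty": 0,"tz": 0,"wx": 0,"wy": 0,"wz": 0,"claw": 0},
  {"tx": 0,"ty": 0,"tz": 0,"wx": 0,"wy": 0,"wz": 0,"claw": 0},
  {"tx": 0,"ty": 0,"tz": 0,"wx": 0,"wy": 0,"wz": 0,"claw": 0},
  {"tx": 0,"ty": 0,"tz": 3,"wx": 0,"wy": 0,"wz": 0,"claw": 0},
  {"tx": 0,"ty": 0,"tz": 8,"wx": 0,"wy": 0,"wz": 0,"claw": 0},
  {"tx": 0,"ty": 0,"tz": 15,"wx": 0,"wy": 0,"wz": 0,"claw": 0},
  {"tx": 0,"ty": 0,"tz": 22,"wx": 0,"wy": 0,"wz": 0,"claw": 0},
  {"tx": 0,"ty": 0,"tz": 30,"wx": 0,"wy": 0,"wz": 0,"claw": 0},
  {"tx": 0,"ty": 0,"tz": 40,"wx": 0,"wy": 0,"wz": 0,"claw": 0},
])

```text
time_s: 10.35
ee_pos: [0.5679, -0.1745, 0.142]
tool_rot: [[-0.0, 0.099, 0.995], [-0.0, 0.995, -0.099], [-1.0, -0.0, -0.0]]
contact_force: [0.0, -1.1, -1.2]
width: 0.0115
```

Gripped at 11.5 mm width, with the panel's weight showing on the wrist. I lift it and carry it to a point above the slot.

play_rows([
  {"tx": 0,"ty": 0,"tz": 30,"wx": 0,"wy": 0,"wz": 0,"claw": 0},
  {"tx": 0,"ty": 0,"tz": 65,"wx": 0,"wy": 0,"wz": 0,"claw": 0},
  {"tx": 0,"ty": 0,"tz": 100,"wx": 0,"wy": 0,"wz": 0,"claw": 0},
  {"tx": 0,"ty": 15,"tz": 128,"wx": 0,"wy": 0,"wz": 0,"claw": 0},
  {"tx": 0,"ty": 45,"tz": 128,"wx": 0,"wy": 0,"wz": -0.03,"claw": 0},
  {"tx": 0,"ty": 80,"tz": 128,"wx": 0,"wy": 0,"wz": -0.06,"claw": 0},
  {"tx": 0,"ty": 115,"tz": 128,"wx": 0,"wy": 0,"wz": -0.09,"claw": 0},
  {"tx": 0,"ty": 150,"tz": 128,"wx": 0,"wy": 0,"wz": -0.12,"claw": 0},
  {"tx": 0,"ty": 185,"tz": 128,"wx": 0,"wy": 0,"wz": -0.15,"claw": 0},
  {"tx": 0,"ty": 220,"tz": 128,"wx": 0,"wy": 0,"wz": -0.18,"claw": 0},
])

```text
time_s: 11.35
ee_pos: [0.5678, 0.0467, 0.2702]
tool_rot: [[0.001, 0.277, 0.961], [0.0, 0.961, -0.277], [-1.0, 0.001, 0.001]]
contact_force: [-0.3, 0.3, -1.3]
width: 0.0107
```

play_rows([
  {"tx": 0,"ty": 35,"tz": 0,"wx": 0,"wy": 0,"wz": -0.02,"claw": 0},
  {"tx": 0,"ty": 70,"tz": 0,"wx": 0,"wy": 0,"wz": -0.04,"claw": 0},
  {"tx": 0,"ty": 100,"tz": 0,"wx": 0,"wy": 0,"wz": -0.064,"claw": 0},
  {"tx": 0,"ty": 122,"tz": 0,"wx": 0,"wy": 0,"wz": -0.064,"claw": 0},
  {"tx": 0,"ty": 134,"tz": 0,"wx": 0,"wy": 0,"wz": -0.064,"claw": 0},
  {"tx": 0,"ty": 139,"tz": -5,"wx": 0,"wy": 0,"wz": -0.064,"claw": 0},
  {"tx": 0,"ty": 139,"tz": -15,"wx": 0,"wy": 0,"wz": -0.064,"claw": 0},
  {"tx": 0,"ty": 139,"tz": -25,"wx": 0,"wy": 0,"wz": -0.064,"claw": 0},
  {"tx": 0,"ty": 139,"tz": -30,"wx": 0,"wy": 0,"wz": -0.064,"claw": 0},
  {"tx": 0,"ty": 139,"tz": -30,"wx": 0,"wy": 0,"wz": -0.064,"claw": 0},
])

```text
time_s: 12.35
ee_pos: [0.5675, 0.1831, 0.238]
tool_rot: [[-0.002, 0.338, 0.941], [-0.001, 0.941, -0.338], [-1.0, -0.002, -0.001]]
contact_force: [0.3, -0.5, -0.3]
width: 0.0114
```

```bash
python3 - <<'E'
from h import *
w=grab("wrist","w4"); a=grab("scene","s4"); b=grab("side","d4"); s=bot.read_state(); print(s["time_s"],s["ee_pos"],s["tool_rot"],s["contact_force"],s["width"])
p=np.array(s["ee_pos"])-[0,0,.094]; R=np.array(s["tool_rot"])
for f in("s4","d4"): print(f,"edge ends",[proj(f,p+q*.03*R[:,1]).round(1) for q in(-1,1)],"slot",proj(f,[.5674,.1845,.117]).round(1))
print("wrist slot corners",[proj("w4",np.array([.5674,.1845,.117])+i*.036*np.array([.337,.9415,0])+j*.009*np.array([.9415,-.337,0])).round(1) for i in(1,-1) for j in(-1,1)])
A=cv2.resize(a[120:230,190:275],(464,600),interpolation=cv2.INTER_CUBIC); W=cv2.resize(w[120:420,195:363],(336,600),interpolation=cv2.INTER_CUBIC)
cv2.imwrite("pics/c5.png",np.hstack([A,W]))
E
```

```text
12.5 [0.56830574 0.18402983 0.23952134] [[ 4.63478926e-04  3.37121095e-01  9.41461180e-01]
 [ 2.89129722e-05  9.41461276e-01 -3.37121143e-01]
 [-9.99999892e-01  1.83468986e-04  4.26600288e-04]] [ 0.27860599  0.62145098 -0.74954255] 0.01086669806307813
s4 edge ends [array([225.5, 177.2]), array([219.1, 167.4])] slot [222.9 181.2]
d4 edge ends [array([218. , 172.2]), array([210.9, 163.3])] slot [214.4 178.4]
wrist slot corners [array([267. , 158.9]), array([289.1, 158.9]), array([267.8, 241.9]), array([288.5, 241.9])]
```

View pics/c5.png

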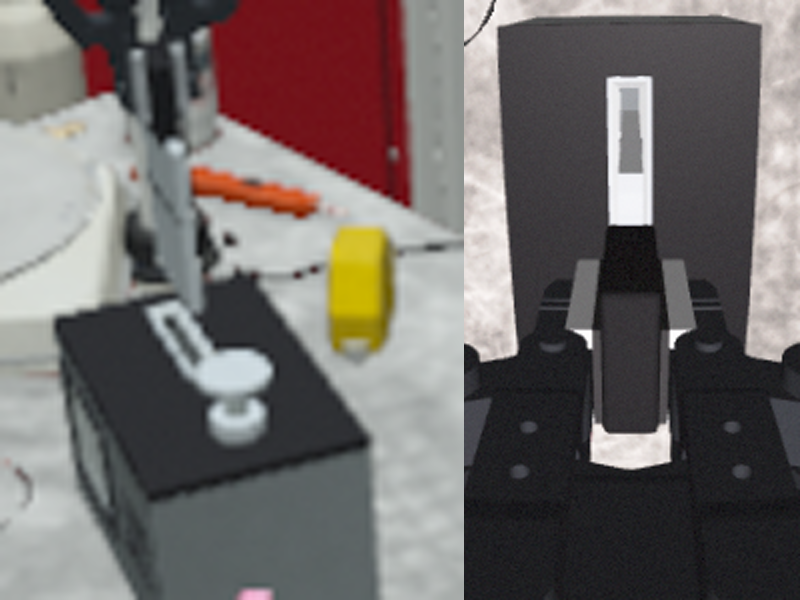

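In the wrist view the lips' corners are at (266.5,158.5) and (289,158.5), within 0.5 px of prediction. The panel hangs upright over the slot and the plunger is up. I'll measure the panel against the slot finely.

```bash
python3 - <<'E'
from h import *
g=cv2.imread("pics/w4.png").max(2).astype(int)
for r in(162,166,172,180,190,200,204,206,208,210,215,222,226,230): print(r,g[r,262:295])
E=np.array([.56803,.18403,.2395]);Y=np.array([.337,.9415,0]);X=np.array([.9415,-.337,0])
for n,z in(("low",-.094),("low2",-.092),("sh",-.006)): print(n,[proj("w4",E+[0,0,z]+.03*Y+q*.003*X).round(1) for q in(-1,1)])
print([proj("w4",np.array([.5674,.1845,.112])+.031*Y+q*.004*X).round(1) for q in(-1,1)])
E
```

```text
162 [ 80  78  75  75 176 238 243 237 230 223 216 216 218 217 217 215 219 219
 214 217 218 217 219 223 233 244 213 119  77  79  80  79  77]
166 [ 74  78  72  74 174 238 243 238 237 236 230 196 172 172 171 170 173 171
 172 170 200 222 223 225 234 245 213 119  79  81  79  80  76]
172 [ 73  76  73  75 141 229 245 239 237 236 231 199 172 171 169 165 166 171
 169 169 199 221 224 223 232 244 215 121  78  75  75  77  77]
180 [ 67  73  75  72 143 230 245 240 237 237 218 175 143 132 133 133 132 130
 132 130 163 212 226 224 234 244 217 121  73  74  75  76  73]
190 [ 70  67  68  67 106 224 246 240 238 238 194 138 131 130 131 131 129 129
 131 129 130 126 199 226 234 244 218 122  71  70  71  70  74]
200 [ 68  69  69  69  71 220 246 241 239 239 192 129 129 130 132 129 128 128
 131 132 130 128 202 225 234 244 218 122  66  68  70  70  69]
204 [ 68  67  69  66  66 224 247 241 238 229 177 128 128 129 131 129 130 129
 128 129 129 130 180 221 234 244 219 126  71  67  71  69  70]
206 [ 67  67  69  65  65 222 248 241 239 232 195 168 166 167 167 169 170 168
 167 165 168 166 196 220 235 245 219 122  72  71  
[... 345 characters left out ...]
6 246 245 245 245 246
 245 246 246 246 238 228 235 245 217 122  66  67  64  66  70]
222 [ 65  69  66  63  63 183 242 244 239 241 246 248 247 248 248 248 248 248
 248 248 247 248 241 228 235 246 220 119  66  68  66  67  61]
226 [ 61  61  63  63  62 141 233 244 240 242 245 248 247 247 247 247 248 248
 247 248 247 247 241 229 235 245 220 119  61  59  62  62  63]
230 [ 63  61  62  64  63 139 233 244 240 241 246 247 247 247 247 247 247 247
 248 248 248 247 239 229 235 246 219 119  63  60  61  61  63]
low [array([274.9, 172.3]), array([283.2, 172.3])]
low2 [array([274.9, 172.7]), array([283.2, 172.7])]
sh [array([273. , 203.8]), array([285.9, 203.8])]
[array([273.2, 164.1]), array([282.9, 164.1])]
```

The panel is centred in x' to about 0.3 mm but sits about 1.3 mm towards -y'. I correct that and start the insertion slowly, watching the force.

play_rows([
  {"tx": 0.4,"ty": 1.2,"tz": -5,"wx": 0,"wy": 0,"wz": 0,"claw": 0},
  {"tx": 0.4,"ty": 1.2,"tz": -15,"wx": 0,"wy": 0,"wz": 0,"claw": 0},
  {"tx": 0.4,"ty": 1.2,"tz": -22,"wx": 0,"wy": 0,"wz": 0,"claw": 0},
  {"tx": 0.4,"ty": 1.2,"tz": -26,"wx": 0,"wy": 0,"wz": 0,"claw": 0},
  {"tx": 0.4,"ty": 1.2,"tz": -29,"wx": 0,"wy": 0,"wz": 0,"claw": 0},
  {"tx": 0.4,"ty": 1.2,"tz": -32,"wx": 0,"wy": 0,"wz": 0,"claw": 0},
  {"tx": 0.4,"ty": 1.2,"tz": -35,"wx": 0,"wy": 0,"wz": 0,"claw": 0},
  {"tx": 0.4,"ty": 1.2,"tz": -38,"wx": 0,"wy": 0,"wz": 0,"claw": 0},
  {"tx": 0.4,"ty": 1.2,"tz": -40,"wx": 0,"wy": 0,"wz": 0,"claw": 0},
  {"tx": 0.4,"ty": 1.2,"tz": -42,"wx": 0,"wy": 0,"wz": 0,"claw": 0},
])

```text
time_s: 13.5
ee_pos: [0.5684, 0.1857, 0.1972]
tool_rot: [[0.0, 0.336, 0.942], [0.0, 0.942, -0.336], [-1.0, 0.0, 0.0]]
contact_force: [-0.6, -0.7, -0.5]
width: 0.0112
```

play_rows([
  {"tx": 0,"ty": 0,"tz": -4,"wx": 0,"wy": 0,"wz": 0,"claw": 0},
  {"tx": 0,"ty": 0,"tz": -8,"wx": 0,"wy": 0,"wz": 0,"claw": 0},
  {"tx": 0,"ty": 0,"tz": -12,"wx": 0,"wy": 0,"wz": 0,"claw": 0},
  {"tx": 0,"ty": 0,"tz": -16,"wx": 0,"wy": 0,"wz": 0,"claw": 0},
  {"tx": 0,"ty": 0,"tz": -21,"wx": 0,"wy": 0,"wz": 0,"claw": 0},
  {"tx": 0,"ty": 0,"tz": -26,"wx": 0,"wy": 0,"wz": 0,"claw": 0},
  {"tx": 0,"ty": 0,"tz": -30,"wx": 0,"wy": 0,"wz": 0,"claw": 0},
  {"tx": 0,"ty": 0,"tz": -34,"wx": 0,"wy": 0,"wz": 0,"claw": 0},
  {"tx": 0,"ty": 0,"tz": -37,"wx": 0,"wy": 0,"wz": 0,"claw": 0},
  {"tx": 0,"ty": 0,"tz": -37,"wx": 0,"wy": 0,"wz": 0,"claw": 0},
])

```text
time_s: 14.5
ee_pos: [0.5681, 0.1856, 0.1598]
tool_rot: [[-0.001, 0.336, 0.942], [-0.0, 0.942, -0.336], [-1.0, -0.001, -0.001]]
contact_force: [-0.4, -0.2, -1.3]
width: 0.0113
```

```bash
python3 - <<'E'
from h import *
w=grab("wrist","w5"); a=grab("scene","s5"); b=grab("side","d5"); s=bot.read_state(); print(s["time_s"],s["ee_pos"],s["contact_force"],s["torque"],s["width"])
A=cv2.resize(a[140:225,200:265],(459,600),interpolation=cv2.INTER_CUBIC); W=cv2.resize(w[120:420,195:363],(336,600),interpolation=cv2.INTER_CUBIC)
cv2.imwrite("pics/c6.png",np.hstack([A,W]))
g=w.max(2).astype(int)
for r in(150,158,166,174,182,190): print(r,g[r,262:295])
E=np.array(s["ee_pos"]);Y=np.array([.336,.942,0]);X=np.array([.942,-.336,0])
print([proj("w5",E+[0,0,-.006]+.03*Y+q*.003*X).round(1) for q in(-1,1)],[proj("w5",np.array([.5674,.1845,.117])+.036*Y+q*.009*X).round(1) for q in(-1,1)])
E
```

```text
14.65 [0.56853946 0.18566899 0.16043783] [ 0.33113723 -0.50702425 -0.43339437] [ 0.02879904  0.01154572 -0.03873335] 0.011014347263469056
150 [79 82 76 82 83 82 80 81 82 82 84 85 83 80 83 87 84 82 84 83 86 86 81 85
 86 84 85 84 85 83 88 83 87]
158 [79 82 83 73 82 79 78 79 83 79 80 86 82 83 81 80 84 79 82 79 82 83 82 82
 85 84 83 86 85 84 88 85 84]
166 [76 80 77 79 80 75 80 77 79 81 79 81 76 82 78 80 78 81 81 79 78 80 81 77
 81 76 80 80 81 78 82 81 78]
174 [74 76 74 75 77 77 80 79 80 80 77 79 77 79 76 80 80 75 75 77 76 79 80 78
 77 81 82 80 79 81 77 80 81]
182 [225 248 247 247 248 248 248 248 247 247 247 248 247 247 247 247 247 247
 247 247 247 248 248 247 248 248 247 247 246 248 248 180  76]
190 [221 248 247 242 238 239 242 240 222 184 141 129 135 137 133 136 134 136
 135 134 136 122 201 228 227 227 229 230 241 247 249 187  75]
[array([273.4, 205. ]), array([286.2, 205. ])] [array([262.7, 180.4]), array([293.8, 180.4])]
```

View pics/c6.png

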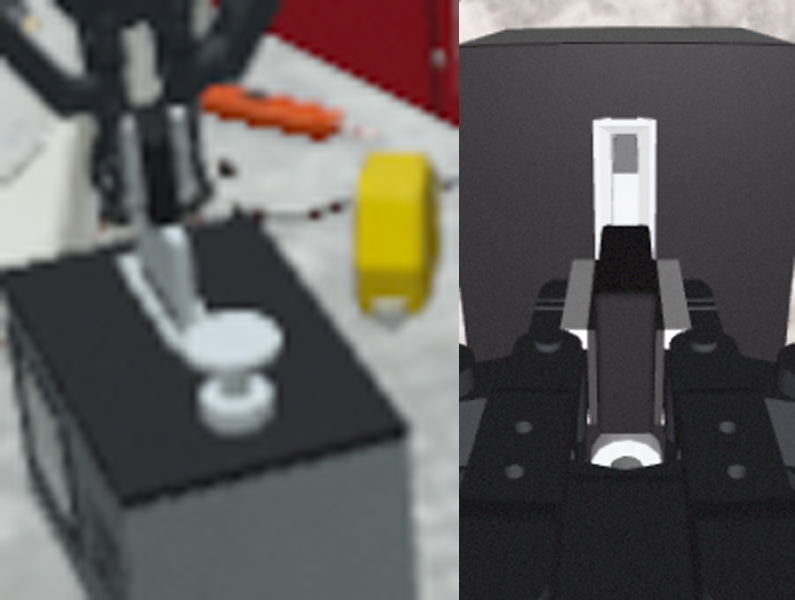

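The panel stands in the slot and the plunger is up. The tape measure hasn't moved, and the shoulder is still at wrist row 207, so there was no slip. The wrist force is about the panel's own weight, so it isn't leaning on the reader. I'll hand it in.

```bash
python3 - <<'E'
from h import *
s=bot.read_state(); print(s["time_s"],np.abs(s["qvel"]).max(),s["ee_pos"],s["contact_force"],s["width"]); print(bot.close_job())
E
```

```text
14.65 0.1512382875458512 [0.56853946 0.18566899 0.16043783] [ 0.33113723 -0.50702425 -0.43339437] 0.011014347263469056
the job is handed in; nothing more can be done
None
```

I pressed the plunger to its stop, took the wide panel from the rack's -y bay by its bar tab, and lowered it into the slot. I handed the job in at 14.65 s with the gripper still holding the panel. The hand-in reports no verdict.

- **Plunger:** the tool read 17 N at z = 0.136 m, which is the lower stop. The later pictures show it sprung back up.
- **Panel depth:** the lower edge is about 51 mm below the lips' top (42–58 mm allowed). I worked this out from the tool height and the grip; the dark line itself could not be made out behind the near lip.
- **Panel position:** it is within about 0.5 mm of the slot's middle and about 0.1° out of line. The shoulder stayed at the same wrist-image row, so there was no slip in the grip.
- **Forces:** the wrist force was about 1 N or less, roughly the panel's own weight, so nothing suggests it presses on the reader. The grip width was 11 mm.
- **Other items:** the gripper's path stayed clear of the narrow panel, bottle and tape measure. The last picture shows the tape measure still standing. I did not look at the narrow panel or the bottle again.

**Refused or disagreed:**
- My first two move calls were refused because keys were missing, and nothing moved.
- Heights from the two fixed cameras alone were 1–2 cm off because those cameras stand close together. I used the wrist camera and the plunger contact instead, and these agreed with the given sizes.

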